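# Fit the pressure gauge to the free air coupler

## Robot

A 6-joint arm with a two-finger parallel gripper is mounted at the origin on a cart in front of the work surface, level with it; the furniture and walls round the work are solid. World frame = base frame: x ahead of the robot, y to its left, z up, the work surface at z = 0. Lengths are in m, angles in degrees, forces in N, time in s.
With the tool pointing down it reaches from about 0.3 to 0.75 m from the base axis. Payload 8.5 kg.
Tool frame: the origin (TCP) lies between the finger pads; the fingertips stand 19 mm ahead of it and the grasp point (between the pads) is the TCP; z points along the fingers, y is the line along which they close (so a half turn about z gives the same grasp; the last joint's range is limited). The gripper opens to 85 mm and grips with 20 to 120 N. Pads are 22 mm wide; open, the fingers measure 114 mm over their backs; the gripper's body (76 mm by 85 mm) begins 54 mm behind the grasp point. The pads swing forward as they close: fully open they stand 13 mm farther back than shut.
Start: joints at [-82.752, 21.807, 74.336, -0, 83.858, -12.336], TCP at [0.184, -0.518, 0.25] pointing down, gripper open.
Joint ranges: [-178.18, 178.18], [-50.72, 133.34], [12.68, 142.11], [-81.47, 261.47], [9.98, 163.14], [-165.26, 165.26]. Speed limits (degrees/s): [136.94, 136.94, 180, 180, 180, 180].

## Interface

Orientations are given as a 3x3 rotation matrix whose columns are the frame's x, y, z axes.
In Python, from rig import env, optics gives the robot as it stands.
- The arm moves only by the tool arm_command, never from a script. Its argument "commands" is one flat list of numbers, 7 for each row, row after row: the closure, from -1 (fully open) to 1 (shut), so that 0 is half open, then the shift along the tool's x, y, z as a fraction of full scale, then the turn, a rotation vector about the tool's x, y, z as a fraction of full scale. A call has 1 to 12 rows; each row is the pose to reach, as a shift and turn from the pose commanded when the call began, along the tool's axes at that moment; what a row does not reach only later rows make up. Full scale, the value 1, is 500 mm for a shift and 120 degrees for a turn. A row lasts 1/12 s, in which the tool goes at most 41.7 mm and 7.16 degrees, less where a joint would pass 70% of its speed; a pose out of reach is approached as far as the arm can. A call with a number of a shift or a turn outside -1 to 1 is refused whole. A call with a gripper value outside its range is refused whole. The fingers move at their own pace and stop on an object; "newtons" is the grip in N (left out, the last holds). Time passes only in rows, so rows that repeat a pose let the fingers close. It gives the time, the measured TCP pose, the force, the opening and the grip force at its end, in the units of the state.
- env.observe(): the state, without advancing time (a new reading comes with each control period).
- optics.get_image(name): name is "side" or "top"; returns a dict with "image" (384x512x3 uint8, red, green, blue), "intrinsics" (3x3 intrinsics, pixels), "k1" (the pictures are not rectified: a ray, as slopes to the right and down, at radius r is drawn at 1 + k1 r^2 times it, then the intrinsics apply), "origin" and "orientation" of the camera in the world. Camera axes: x right, y down, z forward; pixel columns grow to the right and rows downward; lengths in m; the calibration is good to about 2 mm. A picture is of the moment at which its call begins. There is no depth.
- env.close_job(): hands the job in; it is judged then, once.
The state is a dict: "time_s": time; "q": joint angles; "qvel": joint speeds; "joint_efforts": joint torques, N m; "position": TCP position; "tool_rot": TCP orientation; "ft_force": force on the tool from outside, world axes, zero at the start; "wrist_torque": the same for the moment, N m; "grip_width": finger opening in m; "gripper_force": force on a finger pad.
Only numpy, scipy, OpenCV 4.12 (cv2) and the standard library are available. Lean on these libraries where they do the work, as an engineer would, in place of code of your own. Each camera call takes 0.05 s, during which the arm holds its last target. There are 200 camera calls.

## Task

Two quick couplers stand on the bench; one is already closed with a blank plug. Push the sleeve of the empty one straight down until it stays back, then take the gauge plug (the one with the round dial) out of the wooden rack and seat it fully home and upright in that coupler, so that the sleeve springs forward again and locks it. Leave the blank plug where it is in the rack and let go of everything.

Things in the scene. Friction and masses are not known exactly. Their poses are not given: they have to be found in the camera images.
- sleeve (a joint): Sprung sleeve of the empty coupler, sliding vertically; m, 0 = forward (up), grows as it is pushed straight down, stop at 0.018. Spring 5 N at 0, 10 N at the stop. Pushed past 0.0125 and let go it stays caught at about 0.011; short of that it springs up again. A plug can enter only while it is back; a plug pushed home trips the catch and the sleeve springs up to 0 by itself.
- sleeve_flange (a point): On the coupler's vertical axis, level with the upper face of the sleeve's flange; moves with the sleeve; 56 mm above the bench when forward (34 mm below the mouth). The flange is flat, 100 mm in diameter, 6 mm thick, at the foot of a 56 mm steel tube: press its free ring, 28 to 50 mm from the axis, from above with shut fingers, at any one spot.
- coupler_mouth (a point): Centre of the empty coupler's mouth, level with its top rim, 90 mm above the bench; z up. Brass body on a fixed 110 mm dark base plate; rim 54 mm outside, funnel 40 mm wide at the rim, narrowing within 10 mm to a 30 mm bore. The other coupler, to its left or right (135 to 170 mm off in y, up to 60 mm in x), is alike but closed by a blank plug; not to be used.
- gauge_plug: Loose upright plug, 250 g, its nose in a hole of a fixed wooden rack. Origin: on the axis, underside of its 48 mm flange (rests on the rack's top, 52 mm high, or on the coupler's rim when home); z up. Above: flange to 6 mm, 20 mm stem to 20 mm, dark gauge case 50 mm in diameter from 20 to 48 mm, white dial on top. Below: nose 27 mm in diameter, 46 mm long, tapering to a 14 mm tip.
- blank_plug: The other loose plug in the rack (75 x 150 x 52 mm, its long side runs through both plugs), 80 mm from the gauge plug, on either side of it: same nose, flange, origin and axes, but a plain steel cap 34 mm in diameter, top 28 mm above the origin, no dial. It stays in the rack. Tall testers flank the work: beyond x = 0.4 keep the arm between y = 0.03 and y = 0.38.

How it is judged (in metres and radians):
On the way, in this order (a step that is already met when the one before it is completed fails the run):
1. the sleeve of the empty coupler is pushed back more than 9 mm (value of joint sleeve above 0.009 m), for 0.2 s.
2. the gauge plug is home in the coupler and the sleeve has sprung forward (value of joint sleeve below 0.003 m and distance between gauge_plug and coupler_mouth below 0.007 m), for 0.1 s.
At the end, for the whole second after the job is handed in: The gauge plug sits still and upright (within 10 degrees) in the empty coupler, its flange within 5 mm of the rim and centred within 6 mm, and the sleeve is forward again (within 3 mm of the top of its travel) (value of joint sleeve below 0.003 m and z of gauge_plug in the frame of coupler_mouth below 0.005 m and horizontal distance between gauge_plug and coupler_mouth below 0.006 m and angle between gauge_plug's own z axis and vertical below 0.17 rad and linear speed of gauge_plug below 0.03 m/s); the robot touches nothing.
It fails at once if the blank plug is moved more than 30 mm (distance of blank_plug from where it was at the start of the episode above 0.03 m).
It also fails if it takes over 48 s, if anything falls off the work surface, if the arm or the gripper's body presses on something with over 40 N, if the wrist force passes 120 N, or if a joint passes its speed limit or range.

## Working session

There is one attempt and no reset: what is moved stays moved. The work goes in short steps, Python scripts to look and compute and a tool call to move; the robot and the scene stay as the last step left them, time stands still between calls to the robot, and variables do not carry over. Pictures are saved under pics/ and viewed, at most 10 in all, crops included, and the job is handed in when it is done.

Besides the shell and the picture viewer there is one more tool, called as name(argument=value, ...) on one line, values as JSON. arm_command: Moves the arm, as the interface text tells. Shift numbers are shares of 500 mm and turn numbers shares of 120 degrees, none past 1 either way. Its arguments: {"type":"object","properties":{"commands":{"type":"array","items":{"type":"number"}},"newtons":{"type":"number"}},"required":["commands"]}

```bash
mkdir -p pics; ls
python3 - <<'E'
from rig import env, optics
import cv2,numpy as np
s=env.observe(); print(s['time_s'],s['position'],s['tool_rot'],s['grip_width'])
for n in ('top','side'):
    d=optics.get_image(n); cv2.imwrite(f'pics/{n}0.png',d['image'][:,:,::-1]); print(n,d['intrinsics'],d['k1'],d['origin'],d['orientation'])
E
```

```text
pics
0.0 [ 0.1843131  -0.51790773  0.24971289] [[ 9.42154362e-01  3.35179243e-01 -1.83981019e-04]
 [ 3.35179140e-01 -9.42153261e-01  1.47510802e-03]
 [ 3.21087275e-04 -1.45144606e-03 -9.99998895e-01]] 0.08550153403094661
top [[379.40640399   0.         257.3042984 ]
 [  0.         379.40640399 201.21549419]
 [  0.           0.           1.        ]] -0.035412408602420856 [0.36809538 0.18960026 0.93750102] [[-0.00442332 -0.98369592  0.17978535]
 [-0.99988428  0.00173387 -0.01511359]
 [ 0.01455545 -0.1798314  -0.98358976]]
side [[407.99714097   0.         250.81130006]
 [  0.         407.99714097 185.88769272]
 [  0.           0.           1.        ]] -0.07504327299038115 [0.39475668 0.69956837 0.7647855 ] [[-0.97007044 -0.19140769  0.14942031]
 [-0.24274128  0.74837849 -0.61725709]
 [ 0.00632481 -0.63505333 -0.7724424 ]]
```

View pics/top0.png

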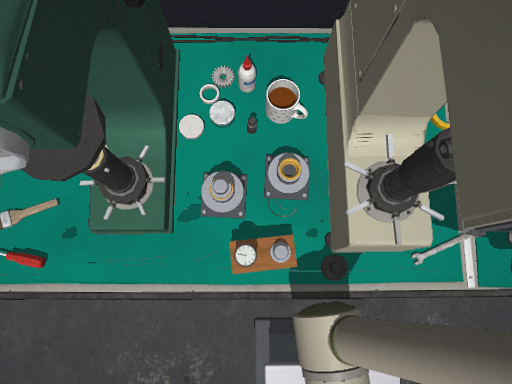

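View pics/side0.png

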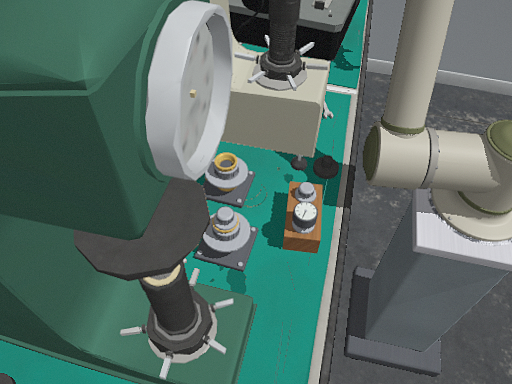

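The top view shows the open brass coupler near (290,169), the closed one near (222,186), the dial near (245,255) and the blank plug near (281,250). In the side view the empty mouth is near (226,162) and the dial near (304,212).

```bash
cat > h.py <<'E'
from rig import env, optics
import cv2,numpy as np
def ray(d,u,v):
    K=d['intrinsics']; p=cv2.undistortPoints(np.array([[[u,v]]],float),K,np.array([d['k1'],0,0,0,0.]))[0,0] 
    x=(np.array([u,v])-K[[0,1],[2,2]])/K[0,0]; a=x.copy()
    for _ in range(20): a=x/(1+d['k1']*(a@a))
    return np.array(d['origin']),np.array(d['orientation'])@np.array([a[0],a[1],1])
def plane(d,u,v,z):
    o,r=ray(d,u,v); return o+r*(z-o[2])/r[2]
def tri(A,B):
    M=0;b=0
    for o,r in(A,B):
        r=r/np.linalg.norm(r);P=np.eye(3)-np.outer(r,r);M=M+P;b=b+P@o
    return np.linalg.solve(M,b)
def proj(d,X):
    c=np.array(d['orientation']).T@(np.array(X)-d['origin']);a=c[:2]/c[2];a=a*(1+d['k1']*(a@a))
    return a*d['intrinsics'][0,0]+d['intrinsics'][[0,1],[2,2]]
def blob(im,lo,hi,near,R):
    h=cv2.cvtColor(im,cv2.COLOR_RGB2HSV);m=cv2.inRange(h,lo,hi)
    k=np.zeros_like(m);cv2.circle(k,near,R,255,-1);m&=k
    cs,_=cv2.findContours(m,cv2.RETR_EXTERNAL,cv2.CHAIN_APPROX_NONE);c=max(cs,key=cv2.contourArea)
    e=cv2.fitEllipse(cv2.convexHull(c));return e,cv2.contourArea(c)
E
python3 - <<'E'
from h import *
T=optics.get_image('top');S=optics.get_image('side')
for nm,lo,hi,a,b,R,z in(('mouth',(12,90,90),(32,255,255),(290,169),(226,162),18,.09),('dial',(0,0,200),(180,60,255),(245,255),(304,212),14,.1)):
    r=[]
    for d,p in((T,a),(S,b)):
        e,A=blob(d['image'],lo,hi,p,R);print(nm,np.round(e[0],1),np.round(e[1],1),A,plane(d,*e[0],z).round(4));r.append(ray(d,*e[0]))
    print(' tri',tri(*r).round(4))
c=[]
for d,p in((T,(290,169)),(T,(260,253)),(S,(226,165)),(S,(304,212))):
    x,y=p;c.append(cv2.resize(d['image'][y-34:y+34,x-45:x+45,::-1],(400,300),interpolation=cv2.INTER_CUBIC))
cv2.imwrite('pics/m.png',np.vstack([np.hstack(c[:2]),np.hstack(c[2:])]))
E
```

```text
mouth [289.5 168.4] [21.6 22.1] 354.0 [0.6    0.1018 0.09  ]
mouth [225.3 161.3] [19.3 22.3] 308.0 [0.5983 0.105  0.09  ]
 tri [0.6003 0.1014 0.0861]
dial [245.1 255. ] [18.6 18.8] 244.5 [0.4016 0.2039 0.1   ]
dial [305.3 210.7] [16.3 20.9] 237.5 [0.4014 0.2039 0.1   ]
 tri [0.4015 0.2039 0.1001]
```

View pics/m.png

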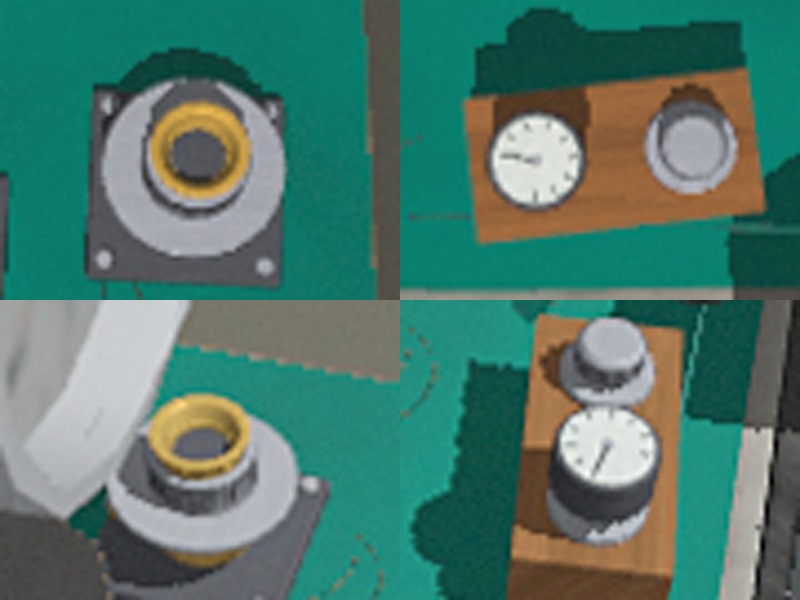

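The crops agree with the list: open brass mouth with its flange forward, and dial at left and plain cap at right on the rack. The dial triangulates to z = 0.100 as expected. The mouth is about (0.600, 0.102); its side mask includes the brass wall, so I'm relying on the top view.

```bash
cat >> h.py <<'E'
def go(*pts,yaw=None):
    s=env.observe();R=np.array(s['tool_rot']);p=np.array(s['position'])
    print('t',s['time_s'],'p',p.round(4),'yaw',np.degrees(np.arctan2(R[1,0],R[0,0])).round(2),'tilt z',R[:,2].round(4),'w',s['grip_width'],'F',np.round(s['ft_force'],1))
    for q in pts: print(q,(R.T@(np.array(q)-p)/.5).round(4))
    if yaw is not None:
        from scipy.spatial.transform import Rotation as Q
        a=np.radians(yaw);c,n=np.cos(a),np.sin(a)
        print('turn',(np.degrees(Q.from_matrix(R.T@np.array([[c,n,0],[n,-c,0],[0,0,-1]])).as_rotvec())/120).round(4))
E
python3 - <<'E'
from h import *
go((.32,-.1,.25),yaw=98)
T=optics.get_image('top');g=plane(T,245.1,255,.1)
e,A=blob(T['image'],(0,0,100),(180,45,255),(281,250),14);b=plane(T,*e[0],.07);print(e,A,b,np.hypot(*(b-g)[:2]))
E
```

```text
t 0.2 p [ 0.1843 -0.518   0.25  ] yaw 19.59 tilt z [-1.e-04  8.e-04 -1.e+00] w 0.08522472855999412 F [-0.6  0.1  0.6]
(0.32, -0.1, 0.25) [ 5.359e-01 -6.967e-01  6.000e-04]
turn [-3.000e-04 -4.000e-04 -6.534e-01]
((279.95904541015625, 252.37442016601562), (19.4411563873291, 20.60259246826172), 97.69644165039062) 256.5 [0.4083935  0.12530803 0.07      ] 0.07895370444225222
```

arm_command(commands=[1,0.536,-0.697,0,0,0,-0.653,1,0.536,-0.697,0,0,0,-0.653,1,0.536,-0.697,0,0,0,-0.653,1,0.536,-0.697,0,0,0,-0.653,1,0.536,-0.697,0,0,0,-0.653,1,0.536,-0.697,0,0,0,-0.653,1,0.536,-0.697,0,0,0,-0.653,1,0.536,-0.697,0,0,0,-0.653,1,0.536,-0.697,0,0,0,-0.653,1,0.536,-0.697,0,0,0,-0.653,1,0.536,-0.697,0,0,0,-0.653,1,0.536,-0.697,0,0,0,-0.653])

```text
time_s: 1.25
position: [0.3202, -0.0965, 0.2505]
tool_rot: [[-0.149, 0.989, 0.001], [0.989, 0.149, 0.001], [0.001, 0.001, -1.0]]
ft_force: [-0.3, -0.2, -0.4]
grip_width: -0.0002
gripper_force: 0.0
```

```bash
python3 -c "
from h import *
go((.36,.15,.25),(.594,.144,.2),yaw=98)"
```

```text
t 1.25 p [ 0.3202 -0.0965  0.2505] yaw 98.56 tilt z [ 6.e-04  6.e-04 -1.e+00] w -0.00023160429238501537 F [-0.3 -0.2 -0.4]
(0.36, 0.15, 0.25) [0.4756 0.1521 0.0013]
(0.594, 0.144, 0.2) [0.394  0.613  0.1016]
turn [ 0.0003 -0.0002  0.0047]
```

arm_command(commands=[1,0.478,0.153,0,0,0,0,1,0.478,0.153,0,0,0,0,1,0.478,0.153,0,0,0,0,1,0.478,0.153,0,0,0,0,1,0.478,0.153,0,0,0,0,1,0.4,0.613,0.1,0,0,0,1,0.4,0.613,0.1,0,0,0,1,0.4,0.613,0.1,0,0,0,1,0.4,0.613,0.1,0,0,0,1,0.4,0.613,0.1,0,0,0,1,0.4,0.613,0.1,0,0,0,1,0.4,0.613,0.1,0,0,0])

```text
time_s: 2.25
position: [0.6007, 0.1398, 0.196]
tool_rot: [[-0.136, 0.991, -0.003], [0.991, 0.136, -0.0], [0.0, -0.003, -1.0]]
ft_force: [-0.5, 0.5, -0.3]
grip_width: 0.0002
gripper_force: 0.0
```

Run:
```python
from h import *
go((.594,.144,.1),(.594,.144,.059),yaw=98)
T=optics.get_image('top');S=optics.get_image('side')
c=[]
for d in(T,S):
    x,y=proj(d,(.594,.13,.12)).astype(int);c.append(cv2.resize(d['image'][max(0,y-60):y+60,x-60:x+60,::-1],(400,400),interpolation=cv2.INTER_CUBIC))
cv2.imwrite('pics/a.png',np.hstack(c))
go((.594,.144,.1))
```

```text
t 2.25 p [0.6007 0.1398 0.196 ] yaw 97.83 tilt z [-2.8e-03 -1.0e-04 -1.0e+00] w 0.00015581738532466835 F [-0.5  0.5 -0.3]
(0.594, 0.144, 0.1) [ 0.01   -0.0116  0.1919]
(0.594, 0.144, 0.059) [ 0.01   -0.0113  0.2739]
turn [-0.0013 -0.0001 -0.0014]
t 2.35 p [0.5966 0.1398 0.1986] yaw 97.87 tilt z [-2.6e-03 -2.0e-04 -1.0e+00] w 0.00015843439935492637 F [-0.4 -0.4 -0.3]
(0.594, 0.144, 0.1) [ 0.009  -0.0035  0.1973]
```

View pics/a.png

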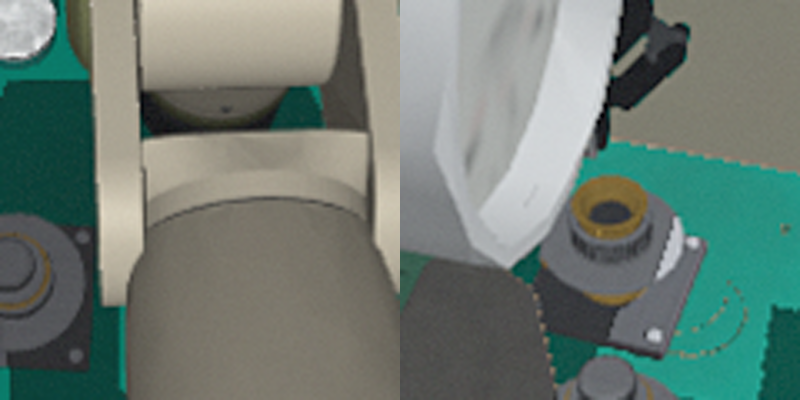

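Cameras now show mostly the arm, with the coupler clear in the side view at about (610,205) of the crop. I'll descend to just above the flange.

arm_command(commands=[1,0.009,-0.003,0.12,0,0,0,1,0.009,-0.003,0.2,0,0,0,1,0.009,-0.003,0.225,0,0,0,1,0.009,-0.003,0.225,0,0,0,1,0.009,-0.003,0.225,0,0,0])

```text
time_s: 2.77
position: [0.5932, 0.1443, 0.0885]
tool_rot: [[-0.138, 0.99, -0.001], [0.99, 0.138, -0.0], [0.0, -0.001, -1.0]]
ft_force: [-0.3, -0.1, 2.0]
grip_width: -0.0002
gripper_force: 0.0
```

Run:
```python
from h import *
go((.594,.144,.075),(.594,.144,.0585))
S=optics.get_image('side')
x,y=proj(S,(.594,.13,.08)).astype(int);cv2.imwrite('pics/b.png',cv2.resize(S['image'][max(0,y-45):y+45,x-60:x+60,::-1],(800,600),interpolation=cv2.INTER_CUBIC))
go((.594,.144,.0585))
```

```text
t 2.7667 p [0.5932 0.1443 0.0885] yaw 97.91 tilt z [-1.1e-03 -1.0e-04 -1.0e+00] w -0.0002462488952318718 F [-0.3 -0.1  2. ]
(0.594, 0.144, 0.075) [-0.0009  0.0015  0.027 ]
(0.594, 0.144, 0.0585) [-0.0009  0.0015  0.06  ]
t 2.8167 p [0.5943 0.1444 0.0901] yaw 97.92 tilt z [ 2.6e-03  1.0e-04 -1.0e+00] w 0.00022199152266617634 F [ 0.3  0.6 -0.4]
(0.594, 0.144, 0.0585) [-0.0007 -0.0009  0.0632]
```

View pics/b.png

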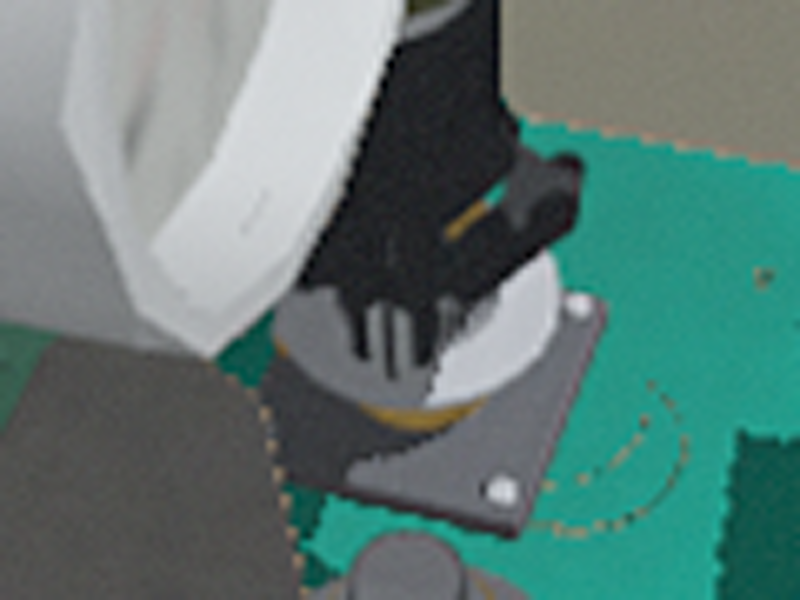

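The closed fingers stand over the flange ring, with tips near (390,370) in the crop and clear of the brass. I'll press in steps and watch the force.

arm_command(commands=[1,0,0,0.015,0,0,0,1,0,0,0.03,0,0,0,1,0,0,0.04,0,0,0,1,0,0,0.05,0,0,0,1,0,0,0.055,0,0,0,1,0,0,0.055,0,0,0,1,0,0,0.055,0,0,0])

```text
time_s: 3.4
position: [0.5953, 0.145, 0.0621]
tool_rot: [[-0.138, 0.99, 0.005], [0.99, 0.138, 0.001], [0.0, 0.005, -1.0]]
ft_force: [1.1, 1.3, 8.3]
grip_width: 0.0001
gripper_force: 4.0
```

arm_command(commands=[1,0,0,0.004,0,0,0,1,0,0,0.007,0,0,0,1,0,0,0.007,0,0,0,1,0,0,0.007,0,0,0,1,0,0,0.007,0,0,0])

```text
time_s: 3.82
position: [0.5953, 0.145, 0.0588]
tool_rot: [[-0.138, 0.99, 0.005], [0.99, 0.138, 0.001], [0.0, 0.005, -1.0]]
ft_force: [1.2, 2.3, 7.7]
grip_width: -0.0001
gripper_force: 4.4
```

arm_command(commands=[1,0,0,-0.03,0,0,0,1,0,0,-0.1,0,0,0,1,0,0,-0.18,0,0,0,1,0,0,-0.26,0,0,0,1,0,0,-0.28,0,0,0,1,0,0,-0.28,0,0,0])

```text
time_s: 4.32
position: [0.595, 0.1448, 0.2008]
tool_rot: [[-0.138, 0.99, 0.008], [0.99, 0.138, 0.0], [-0.001, 0.008, -1.0]]
ft_force: [-0.4, 0.5, 0.6]
grip_width: 0.0001
gripper_force: 0.0
```

Run:
```python
from h import *
go((.4016,.2039,.2),yaw=97)
```

```text
t 4.3167 p [0.595  0.1448 0.2008] yaw 97.95 tilt z [ 7.7e-03  3.0e-04 -1.0e+00] w 9.804664896760103e-05 F [-0.4  0.5  0.6]
(0.4016, 0.2039, 0.2) [ 0.1706 -0.3667 -0.0014]
turn [0.0037 0.0003 0.0079]
```

arm_command(commands=[-1,0.171,-0.367,0,0.002,0,0.008,-1,0.171,-0.367,0,0.002,0,0.008,-1,0.171,-0.367,0,0.002,0,0.008,-1,0.171,-0.367,0,0.002,0,0.008,-1,0.171,-0.367,0,0.002,0,0.008,-1,0.171,-0.367,0,0.002,0,0.008,-1,0.171,-0.367,0,0.002,0,0.008,-1,0.171,-0.367,0,0.002,0,0.008])

```text
time_s: 4.98
position: [0.4006, 0.2039, 0.1963]
tool_rot: [[-0.122, 0.993, -0.004], [0.993, 0.122, -0.001], [-0.0, -0.005, -1.0]]
ft_force: [1.0, 0.6, -0.1]
grip_width: 0.0855
gripper_force: 0.0
```

Run:
```python
from h import *
go((.4016,.2039,.11),yaw=97)
T=optics.get_image('top');S=optics.get_image('side')
x,y=proj(T,(.6,.102,.06)).astype(int);a=T['image'][y-40:y+40,x-40:x+40,::-1]
x,y=proj(S,(.6,.102,.06)).astype(int);b=S['image'][y-40:y+40,x-40:x+40,::-1]
cv2.imwrite('pics/c.png',cv2.resize(np.hstack([a,b]),(800,400),interpolation=cv2.INTER_CUBIC))
e,A=blob(T['image'],(12,90,90),(32,255,255),(290,169),18);print(e,A,plane(T,*e[0],.09))
go((.4016,.2039,.11),(.4016,.2039,.086),yaw=97)
```

```text
t 4.9833 p [0.4006 0.2039 0.1963] yaw 96.99 tilt z [-4.4e-03 -7.0e-04 -1.0e+00] w 0.08550815620558118 F [ 1.   0.6 -0.1]
(0.4016, 0.2039, 0.11) [-0.0003  0.0027  0.1726]
turn [-0.0022  0.0001 -0.0001]
((289.5697937011719, 168.64402770996094), (21.396583557128906, 22.327638626098633), 169.6209716796875) 354.0 [0.59940745 0.10165243 0.09      ]
t 5.0833 p [0.4012 0.2037 0.1963] yaw 96.94 tilt z [-4.6e-03 -7.0e-04 -1.0e+00] w 0.08569388184308083 F [0.3 0.4 0.1]
(0.4016, 0.2039, 0.11) [0.0003 0.0016 0.1726]
(0.4016, 0.2039, 0.086) [0.0003 0.0018 0.2206]
turn [-0.0022  0.0001 -0.0005]
```

View pics/c.png

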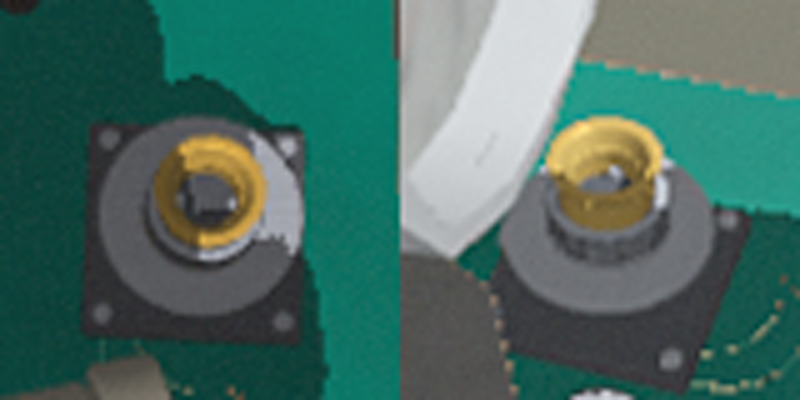

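The sleeve is caught back: more of the brass is exposed in the side crop at about (605,180). I'll descend over the gauge plug and grip its case.

arm_command(commands=[-1,0,0.001,0.08,-0.002,0,0,-1,0,0.001,0.15,-0.002,0,0,-1,0,0.001,0.2,-0.002,0,0,-1,0,0.001,0.223,-0.002,0,0,-1,0,0.001,0.223,-0.002,0,0,0.2,0,0.001,0.223,-0.002,0,0,1,0,0.001,0.223,-0.002,0,0,1,0,0.001,0.223,-0.002,0,0,1,0,0.001,0.223,-0.002,0,0,1,0,0.001,0.223,-0.002,0,0,1,0,0.001,0.223,-0.002,0,0,1,0,0.001,0.223,-0.002,0,0], newtons=50)

```text
time_s: 6.08
position: [0.4012, 0.2041, 0.0865]
tool_rot: [[-0.122, 0.993, 0.003], [0.993, 0.122, 0.0], [0.0, 0.003, -1.0]]
ft_force: [0.3, -2.1, 5.9]
grip_width: 0.0489
gripper_force: 51.4
```

arm_command(commands=[1,0,0,-0.04,0,0,0,1,0,0,-0.1,0,0,0,1,0,0,-0.17,0,0,0,1,0,0,-0.24,0,0,0,1,0,0,-0.29,0,0,0,1,0,0,-0.29,0,0,0,1,0,0,-0.29,0,0,0])

```text
time_s: 6.67
position: [0.4003, 0.204, 0.2311]
tool_rot: [[-0.122, 0.993, 0.002], [0.993, 0.122, 0.0], [0.0, 0.003, -1.0]]
ft_force: [-0.9, 0.1, -3.2]
grip_width: 0.0491
gripper_force: 52.9
```

Run:
```python
from h import *
go((.6,.102,.23),yaw=97)
S=optics.get_image('side')
e,A=blob(S['image'],(12,90,90),(32,255,255),(226,162),18);print(e,A)
p=env.observe()['position']
x,y=proj(S,p).astype(int);cv2.imwrite('pics/d.png',cv2.resize(S['image'][max(0,y-60):y+90,x-100:x+100,::-1],(800,600)))
```

```text
t 6.6667 p [0.4003 0.204  0.2311] yaw 96.99 tilt z [ 2.5e-03  5.0e-04 -1.0e+00] w 0.04907509035853576 F [-0.9  0.1 -3.2]
(0.6, 0.102, 0.23) [-0.2512  0.3716  0.0031]
turn [ 0.0012 -0.0001 -0.0001]
((225.37889099121094, 162.7364501953125), (22.447324752807617, 23.06816291809082), 164.82652282714844) 363.5
```

View pics/d.png

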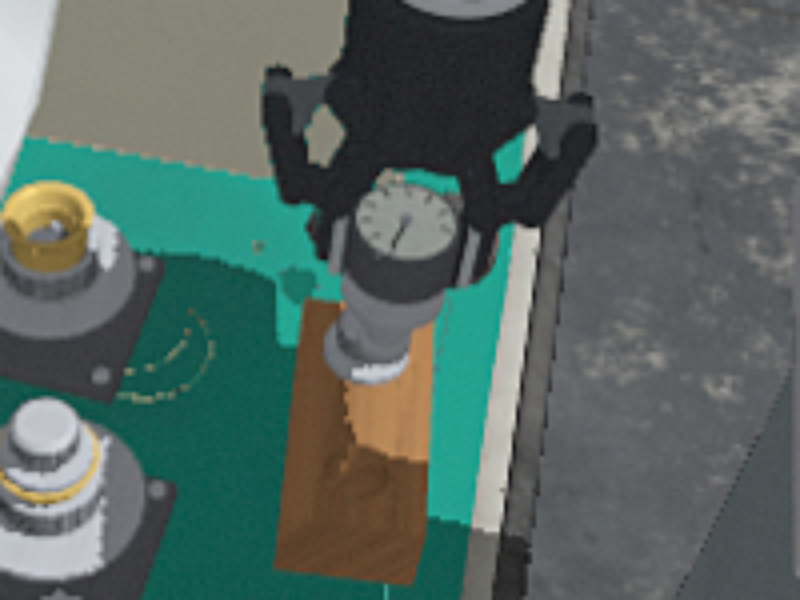

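The gauge plug hangs upright in the fingers (dial near (407,222) in the crop). The blank plug still stands in the rack behind it, and the coupler is still open. I'll carry the plug over the mouth.

arm_command(commands=[1,-0.05,0.07,0,0,0,0,1,-0.1,0.148,0,0,0,0,1,-0.15,0.222,0,0,0,0,1,-0.2,0.296,0,0,0,0,1,-0.24,0.355,0,0,0,0,1,-0.251,0.371,0,0,0,0,1,-0.251,0.371,0,0,0,0,1,-0.251,0.371,0,0,0,0,1,-0.251,0.371,0,0,0,0])

```text
time_s: 7.47
position: [0.5987, 0.1024, 0.2288]
tool_rot: [[-0.122, 0.993, -0.003], [0.993, 0.122, 0.0], [0.001, -0.003, -1.0]]
ft_force: [0.2, -0.3, -2.1]
grip_width: 0.0487
gripper_force: 53.3
```

Run:
```python
from h import *
go((.6,.1023,.175),yaw=97)
S=optics.get_image('side')
x,y=proj(S,(.6,.102,.13)).astype(int);im=S['image'].copy()
cv2.imwrite('pics/e.png',cv2.resize(im[max(0,y-60):y+60,x-80:x+80,::-1],(800,600),interpolation=cv2.INTER_CUBIC))
print(x-80,max(0,y-60),proj(S,(.6,.102,.09)))
go((.6,.1023,.175),(.6,.1023,.124),yaw=97)
```

```text
t 7.4667 p [0.5987 0.1024 0.2288] yaw 97.0 tilt z [-3.3e-03  2.0e-04 -1.0e+00] w 0.04866968687049646 F [ 0.2 -0.3 -2.1]
(0.6, 0.1023, 0.175) [-0.0006  0.0029  0.1077]
turn [-0.0015 -0.0003  0.    ]
144 87 [224.98718774 160.21688301]
t 7.5167 p [0.5987 0.1026 0.2295] yaw 97.03 tilt z [-2.2e-03  2.0e-04 -1.0e+00] w 0.048932593488091335 F [-0.8  0.6 -1.9]
(0.6, 0.1023, 0.175) [-0.001   0.0028  0.109 ]
(0.6, 0.1023, 0.124) [-0.0011  0.003   0.211 ]
turn [-0.001  -0.0002  0.0002]
```

View pics/e.png

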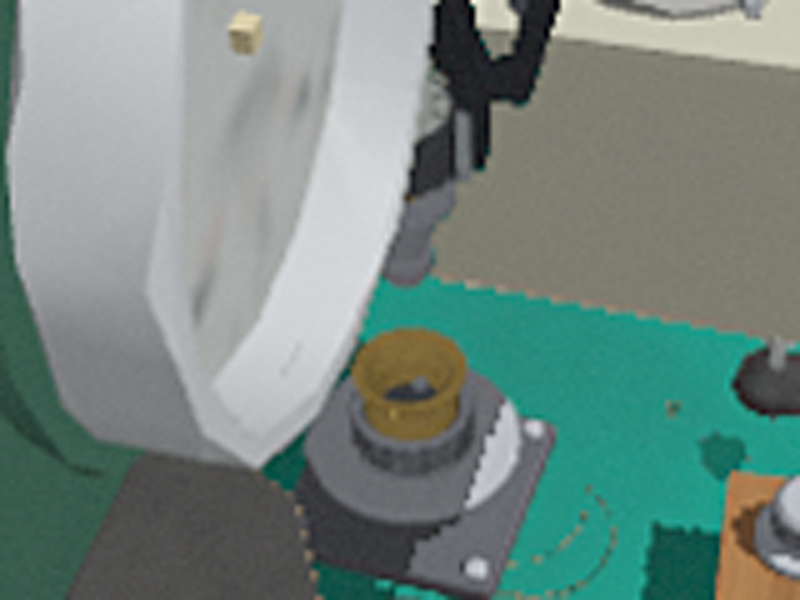

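The tip at about (408,270) hangs above the mouth at about (410,363). The rim measures (226,160) px against a predicted (225,160), so x is about 0.599. I'll lower into the funnel.

arm_command(commands=[1,0,0.001,0.05,0,0,0,1,0,0.001,0.1,0,0,0,1,0,0.001,0.13,0,0,0,1,0,0.001,0.145,0,0,0,1,0,0.001,0.16,0,0,0,1,0,0.001,0.16,0,0,0])

```text
time_s: 8.02
position: [0.5996, 0.1025, 0.1496]
tool_rot: [[-0.122, 0.993, -0.001], [0.993, 0.122, 0.0], [0.0, -0.001, -1.0]]
ft_force: [-0.5, 0.6, -2.2]
grip_width: 0.0485
gripper_force: 53.3
```

arm_command(commands=[1,0,0,0.01,0,0,0,1,0,0,0.02,0,0,0,1,0,0,0.03,0,0,0,1,0,0,0.036,0,0,0,1,0,0,0.042,0,0,0,1,0,0,0.042,0,0,0])

```text
time_s: 8.52
position: [0.6001, 0.102, 0.1289]
tool_rot: [[-0.122, 0.993, -0.001], [0.993, 0.122, 0.0], [0.0, -0.001, -1.0]]
ft_force: [-0.2, -0.2, -1.9]
grip_width: 0.0491
gripper_force: 53.6
```

arm_command(commands=[1,0,0,0.004,0,0,0,1,0,0,0.008,0,0,0,1,0,0,0.01,0,0,0,1,0,0,0.012,0,0,0,1,0,0,0.012,0,0,0,1,0,0,0.012,0,0,0])

```text
time_s: 9.02
position: [0.6001, 0.1021, 0.1246]
tool_rot: [[-0.122, 0.993, 0.001], [0.993, 0.122, -0.0], [-0.0, 0.001, -1.0]]
ft_force: [-5.6, 0.1, 9.0]
grip_width: 0.0492
gripper_force: 54.5
```

Run:
```python
from h import *
go()
S=optics.get_image('side')
cv2.imwrite('pics/f.png',cv2.resize(S['image'][100:220,144:304,::-1],(800,600),interpolation=cv2.INTER_CUBIC))
```

```text
t 9.0167 p [0.6001 0.1021 0.1246] yaw 96.99 tilt z [ 9.e-04 -2.e-04 -1.e+00] w 0.04915282939020112 F [-5.6  0.1  9. ]
```

View pics/f.png

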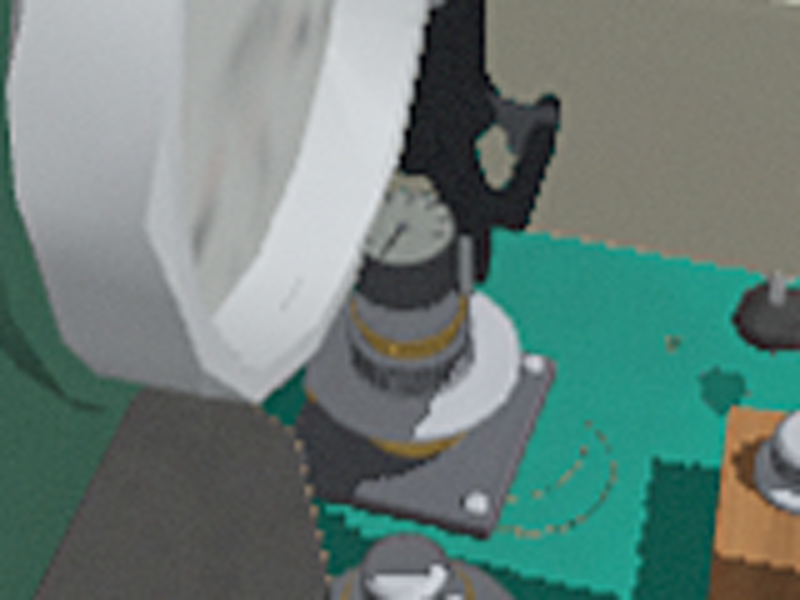

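The plug's flange sits on the rim near (410,320), and the sleeve has sprung forward: only a narrow brass band shows above it and brass shows again below the flange. The 9 N contact agrees with this. I'll release and retreat.

arm_command(commands=[0.2,0,0,0,0,0,0,-0.5,0,0,0,0,0,0,-1,0,0,0,0,0,0,-1,0,0,0,0,0,0,-1,0,0,0,0,0,0,-1,0,0,-0.04,0,0,0,-1,0,0,-0.1,0,0,0,-1,0,0,-0.18,0,0,0,-1,0,0,-0.24,0,0,0,-1,0.06,-0.2,-0.25,0,0,0,-1,0.06,-0.3,-0.25,0,0,0,-1,0.06,-0.3,-0.25,0,0,0])

```text
time_s: 10.07
position: [0.4745, 0.1126, 0.2475]
tool_rot: [[-0.122, 0.993, 0.001], [0.993, 0.122, 0.0], [-0.0, 0.001, -1.0]]
ft_force: [0.4, 0.1, 0.7]
grip_width: 0.0852
gripper_force: 0.0
```

Run:
```python
from h import *
go()
T=optics.get_image('top');S=optics.get_image('side')
A=[blob(d['image'],(0,0,150),(180,60,255),tuple(int(v) for v in proj(d,(.6,.102,.138))),12) for d in(T,S)]
print([(np.round(a[0][0],1),np.round(a[0][1],1)) for a in A],[proj(d,(.6,.102,.138)) for d in(T,S)],tri(ray(T,*A[0][0][0]),ray(S,*A[1][0][0])))
x,y=proj(T,(.6,.102,.09)).astype(int)
cv2.imwrite('pics/g.png',np.hstack([cv2.resize(i[:,:,::-1],(400,400),interpolation=cv2.INTER_CUBIC) for i in(T['image'][y-40:y+40,x-40:x+40],S['image'][115:195,184:264])]))
```

```text
t 10.0667 p [0.4745 0.1126 0.2475] yaw 96.99 tilt z [ 9.e-04  0.e+00 -1.e+00] w 0.08522139422851202 F [0.4 0.1 0.7]
[(array([293.1, 163.5]), array([18. , 22.3])), (array([217.3, 142.4]), array([ 8.8, 18.5]))] [array([291.5571039 , 162.58646152]), array([224.05651708, 145.09375743])] [0.60724766 0.09901535 0.13771894]
```

View pics/g.png

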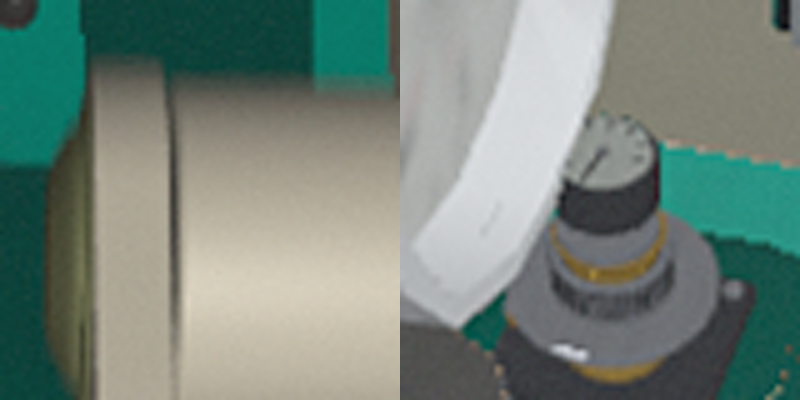

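The side crop shows the plug upright and seated with the sleeve forward. The dial centre is at (224.4,145.4) px against (224.1,145.1) predicted for a plug fully home. The top view is blocked by the arm, so the mask and triangulation printed there don't count.

```bash
python3 -c "
from rig import env
print(env.close_job())"
```

```text
the job is handed in; nothing more can be done
None
```

The gauge plug is seated upright in the empty coupler with the sleeve sprung forward, the blank plug was left in the rack, the gripper is clear, and the job was handed in at about 10 s; no verdict was returned.

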